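# Pack lens modules into a dry cabinet, hang its lift-off door and lock it

### The job

Put the lens modules away in the dry cabinet: stand each one on its base in a nest of its own, lying along the nest, then hang the loose door on the cabinet so that both hinge knuckles drop onto their pins, and swing it fully shut. Push in each of the two sprung quarter-turn fasteners and turn it clockwise until it locks and stays in when let go. Leave the other things on the bench as they are.

Things in the scene. Friction and masses are not known exactly. Their poses are not given: they have to be found in the camera images.
- cabinet: grey cabinet fixed on its back, mouth up: outside 172 (x) x 192 (y) x 66 mm high, walls 4 mm. Origin: centre of underside; z up; hinge lugs outside the +y wall. Inside, four nests 2 x 2. Outside the -y wall two blocks 60 x 36 mm, tops level with the rim, 5 mm top plates with slots 36 (x) x 14 mm (y) for the fasteners, centres at y = -114 mm, x = -52 (stud0) and +52 mm (stud1)
- nest0 (a point): centre of a nest's floor, at cabinet x = -42, y = +46, z = 6 mm; axes as the cabinet's. The nest is 80 mm along x and 54 mm along y between ribs 10 mm high; the cabinet's rim is 60 mm above this floor. A module lies in it with its length along x, flange either way
- nest1 (a point): centre of a nest's floor, at cabinet x = +42, y = +46, z = 6 mm; axes as the cabinet's. The nest is 80 mm along x and 54 mm along y between ribs 10 mm high; the cabinet's rim is 60 mm above this floor. A module lies in it with its length along x, flange either way
- nest2 (a point): centre of a nest's floor, at cabinet x = -42, y = -46, z = 6 mm; axes as the cabinet's. The nest is 80 mm along x and 54 mm along y between ribs 10 mm high; the cabinet's rim is 60 mm above this floor. A module lies in it with its length along x, flange either way
- nest3 (a point): centre of a nest's floor, at cabinet x = +42, y = -46, z = 6 mm; axes as the cabinet's. The nest is 80 mm along x and 54 mm along y between ribs 10 mm high; the cabinet's rim is 60 mm above this floor. A module lies in it with its length along x, flange either way
- pin0 (a point): middle of a hinge pin, at cabinet x = -58, y = +112, z = 84 mm (18 mm above the rim). A level stub, 8 mm thick, along cabinet x, free over 23 mm between a lug at its -x end (6 mm thick, up to 9 mm above the pin's axis) and a 13 mm collar at its +x end; the knuckle drops on between these. Axes as the cabinet's
- pin1 (a point): middle of a hinge pin, at cabinet x = +58, y = +112, z = 84 mm (18 mm above the rim). A level stub, 8 mm thick, along cabinet x, free over 23 mm between a lug at its -x end (6 mm thick, up to 9 mm above the pin's axis) and a 13 mm collar at its +x end; the knuckle drops on between these. Axes as the cabinet's
- door: loose lift-off door, grey plate with a window, 176 (x) x 228 (y) x 14 mm, 0.45 to 0.7 kg, lying on the bench, outer side up. Origin: centre of underside; z out of the outer face; hinge edge at +y, fasteners along -y. Shut, its underside lies on the cabinet's rim, axes along the cabinet's, origin at cabinet x = 0, y = -18, z = 66 mm, with 3 mm play in x, 2.5 mm in y; it swings about the pins
- door_handle (a point): centre of the door's handle bar, at door x = 0, y = 0, z = 54 mm: black, 100 mm long along door x, 14 mm wide (grasp across this, along door y), 16 mm high, on two posts at x = -44 and +44 mm, 32 mm off the door's face. Axes as the door's. On the way to the cabinet carry the door over the black test rig (0.21 m high, y -0.23 to -0.03 m, from x = 0.51 m back)
- knuckle0 (a point): seat of a knuckle, at door x = -58, y = +130, z = 18 mm: meets point pin0 when fully on. A hook 16 mm wide; its slot, 13 mm wide and open about 15 mm beyond this point, mouth flared, runs along door (0, 0.5, -0.87), so it points straight down with the door 30 degrees open (hinge edge low): lower it straight onto the pins so, then swing it shut
- knuckle1 (a point): seat of a knuckle, at door x = +58, y = +130, z = 18 mm: meets point pin1 when fully on. A hook 16 mm wide; its slot, 13 mm wide and open about 15 mm beyond this point, mouth flared, runs along door (0, 0.5, -0.87), so it points straight down with the door 30 degrees open (hinge edge low): lower it straight onto the pins so, then swing it shut
- stud0_wing (a point): top centre of the wing of fastener stud0, at door x = -52, y = -96 mm, 58 mm above the door's underside (z = 124 mm on the shut cabinet) when sprung out: steel bar 46 mm long (along this point's x), 12 mm thick (grasp across this), 20 mm high, on a 24 mm disc. x is along door x when unlocked, nearly along door y when locked; z is the door's z
- stud1_wing (a point): top centre of the wing of fastener stud1, at door x = +52, y = -96 mm, 58 mm above the door's underside (z = 124 mm on the shut cabinet) when sprung out: steel bar 46 mm long (along this point's x), 12 mm thick (grasp across this), 20 mm high, on a 24 mm disc. x is along door x when unlocked, nearly along door y when locked; z is the door's z
- stud0 (a joint): how far fastener stud0 is pushed in, m: 0 sprung out, 0.018 stop. Spring 4 N at first, 12 N fully in. Its cross-pin, 26 x 6 mm, parallel to the wing, passes the slot when the wing is along the hinge line. Push in 0.016 or more to turn past the cam ridges; locked and let go, it stays at about 0.0125; else it springs back to 0
- stud1 (a joint): how far fastener stud1 is pushed in, m: 0 sprung out, 0.018 stop. Spring 4 N at first, 12 N fully in. Its cross-pin, 26 x 6 mm, parallel to the wing, passes the slot when the wing is along the hinge line. Push in 0.016 or more to turn past the cam ridges; locked and let go, it stays at about 0.0125; else it springs back to 0
- stud0_turn (a joint): turn of fastener stud0, rad, growing clockwise seen from outside (from above when shut): 0 unlocked, wing along the hinge line (starts within 0.1 of this); stop at 1.48; locked beyond about 1.2
- stud1_turn (a joint): turn of fastener stud1, rad, growing clockwise seen from outside (from above when shut): 0 unlocked, wing along the hinge line (starts within 0.1 of this); stop at 1.48; locked beyond about 1.2
- module0: black lens module 66 x 41 x 41 mm, 110 g, may be absent. Origin: centre of its underside, z up, x along its 66 mm length: a 41 x 41 mm flange at x -31 to -26 mm, a body 36 mm wide and 36 mm high at x -26 to +26 mm (grasp across this, along y), a lens barrel beyond
- module1: black lens module 66 x 41 x 41 mm, 110 g, may be absent. Origin: centre of its underside, z up, x along its 66 mm length: a 41 x 41 mm flange at x -31 to -26 mm, a body 36 mm wide and 36 mm high at x -26 to +26 mm (grasp across this, along y), a lens barrel beyond
- module2: black lens module 66 x 41 x 41 mm, 110 g, may be absent. Origin: centre of its underside, z up, x along its 66 mm length: a 41 x 41 mm flange at x -31 to -26 mm, a body 36 mm wide and 36 mm high at x -26 to +26 mm (grasp across this, along y), a lens barrel beyond
- module3: black lens module 66 x 41 x 41 mm, 110 g, may be absent. Origin: centre of its underside, z up, x along its 66 mm length: a 41 x 41 mm flange at x -31 to -26 mm, a body 36 mm wide and 36 mm high at x -26 to +26 mm (grasp across this, along y), a lens barrel beyond
- cutter: bystander: round steel sample cutter, 41 mm wide, 58 mm high; origin under its centre
- watch: bystander: black stopwatch lying on its back, 64 x 58 x 13 mm; origin under its centre

How it is judged:
By the outcome, as a careful person would: the job done as asked, in the order asked, and still so for the second after the job is handed in, with the robot touching nothing.
Of module0, module1, module2, module3 only 2 to 4 are there at a start; the rules pass over those that are not, and their reading is None.
At some moment in a run one of module0, module1, module2, module3 may be knocked a few centimetres aside while the robot is not near it.
Once in a run the grip may slacken for a moment while it holds something.
It also fails if it takes over 210 s, if anything falls off the work surface, if the arm or the gripper's body presses on something with over 40 N, if the wrist force passes 120 N, or if a joint passes its speed limit or range.

### The arm

A 7-joint arm with a two-finger parallel gripper is mounted at the origin on a cart in front of the work surface, level with it; the furniture and walls round the work are solid. World frame = base frame: x ahead of the robot, y to its left, z up, the work surface at z = 0. Lengths are in m, angles in rad, forces in N, time in s.
With the tool pointing down it reaches from about 0.4 to 0.85 m from the base axis. Payload 4.5 kg.
Tool frame: the origin (TCP) lies between the finger pads; the fingertips stand 11 mm ahead of it and the grasp point (between the pads) lies 8 mm behind it (r.nose_length is the distance from the TCP to the fingertips, in m); z points along the fingers, y is the line along which they close (so a half turn about z gives the same grasp; the last joint's range is limited). The gripper opens to 88 mm and grips with 3 to 60 N. Pads are 18 mm wide; open, the fingers measure 123 mm over their backs; the gripper's body (75 mm by 187 mm) begins 45 mm behind the grasp point.
Start: joints at [-1.23, 0.689, -0.195, 1.565, 0.157, 0.902, -0.215], TCP at [0.189, 0.596, 0.25] pointing down, gripper open.
Joint ranges: [-3.01, 3.01], [-0.46, 2.08], [-1.47, 1.51], [0.13, 2.56], [-1, 4.14], [0.04, 2.09], [-2.66, 2.66]. Speed limits (rad/s): [2.57, 2.57, 3.14, 3.14, 3.14, 3.14, 3.14].

### API

Orientations are given as a unit quaternion [x, y, z, w].
In Python, from plant import get_state, snapshot, camera_model, r gives the robot as it stands.
- The arm moves only by the shell command python3 -m inch 'ROWS' [FORCE]. ROWS is text: rows parted by semicolons, each of 7 numbers parted by spaces: the opening, from -1 (shut) to 1 (fully open), then the shift along the tool's x, y, z in m, then the turn, a rotation vector about the tool's x, y, z in rad. A call has 1 to 20 rows; each row shifts and turns the commanded pose from where the row before left it, along the tool's axes as they then stand; what a row does not reach is not made up. A row lasts 1/12 s, in which the tool goes at most 41.7 mm and 7.16 degrees, less where a joint would pass 70% of its speed; a pose out of reach is approached as far as the arm can. A call is refused whole if a number of a shift passes 0.0417 or a number of a turn 0.125, either way. A call with a gripper value outside its range is refused whole. The fingers move at their own pace and stop on an object; FORCE is the grip in N (left out, the last holds). Time passes only in rows, so rows that do not move let the fingers close. It gives the time, the measured TCP pose, the force, the opening and the grip force at its end, in the units of the state.
- get_state(): the state, without advancing time (a new reading comes with each control period).
- snapshot(name): name is "side" or "top" or "wrist"; returns (picture, depth): 384x512x3 uint8, red, green, blue; 384x512 float32, m along the optical axis (not along the pixel's ray), 0 where there is no reading.
- camera_model(name): a dict with "intrinsics" (3x3 intrinsics, pixels), "view" (4x4, takes a point from world to camera coordinates). Camera axes: x right, y down, z forward; pixel columns grow to the right and rows downward; lengths in m; the calibration is good to about 2 mm. A picture is of the moment at which its call begins: read the wrist's pose just before it. camera_model takes no time and is no camera call; for the wrist camera it gives the pose at the moment of the call.
- r.finish_job(): hands the job in; it is judged then, once.
The state is a dict: "clock": time; "q": joint angles; "qd": joint speeds; "joint_torque": joint torques, N m; "tool_pos": TCP position; "eef_rot": TCP orientation; "contact_force": force on the tool from outside, world axes, zero at the start; "moment": the same for the moment, N m; "opening": opening from 0.0 (shut) to 1.0 (fully open); "finger_force": force on a finger pad.
Only numpy, scipy, OpenCV 4.12 (cv2) and the standard library are available. Lean on these libraries where they do the work, as an engineer would, in place of code of your own. Each camera call takes 0.05 s, during which the arm holds its last target. There are 200 camera calls.

## Working session

There is one attempt and no reset: what is moved stays moved. The work goes in short steps, Python scripts to look and compute and a shell command to move; the robot and the scene stay as the last step left them, time stands still between calls to the robot, and variables do not carry over. Pictures are saved under pics/ and viewed, at most 14 in all, crops included, and the job is handed in when it is done.

```bash
ls; mkdir -p pics
python3 - <<'E'
from plant import *
import cv2,numpy as np
s=get_state();print(s['clock'],s['tool_pos'],s['eef_rot'],s['opening'])
for n in['top','side']:
    p,d=snapshot(n);cv2.imwrite(f'pics/{n}0.png',p[:,:,::-1]);np.save(f'pics/{n}0.npy',d)
    m=camera_model(n);print(n,m['intrinsics'],np.linalg.inv(m['view']).round(3))
E
```

```text
pics
0.0 [0.18862917 0.5952137  0.2489207 ] [ 1.52768337e-01  9.88261609e-01 -9.07600605e-04 -6.51952244e-05] 1.0035117042587784
top [[472.45296476   0.         261.458597  ]
 [  0.         472.45296476 188.93441504]
 [  0.           0.           1.        ]] [[ 0.000e+00 -9.980e-01  6.500e-02  4.880e-01]
 [-1.000e+00 -1.000e-03 -7.000e-03 -5.100e-02]
 [ 7.000e-03 -6.500e-02 -9.980e-01  1.486e+00]
 [ 0.000e+00  0.000e+00  0.000e+00  1.000e+00]]
side [[375.3264964    0.         257.16817427]
 [  0.         375.3264964  190.98318385]
 [  0.           0.           1.        ]] [[ 0.841 -0.255  0.476 -0.139]
 [-0.54  -0.404  0.738 -1.145]
 [ 0.005 -0.878 -0.478  0.772]
 [ 0.     0.     0.     1.   ]]
```

```bash
ls -la; python3 -m inch --help | head -5; true
```

```text
total 12
drwxr-xr-x  3 agent agent 4096 Dec  1 22:13 .
drwxr-xr-x 23 root  root  4096 Dec  1 22:13 ..
drwxr-xr-x  2 agent agent 4096 Dec  1 22:13 picsinvalid input at $: expected rows of numbers
```

View pics/top0.png

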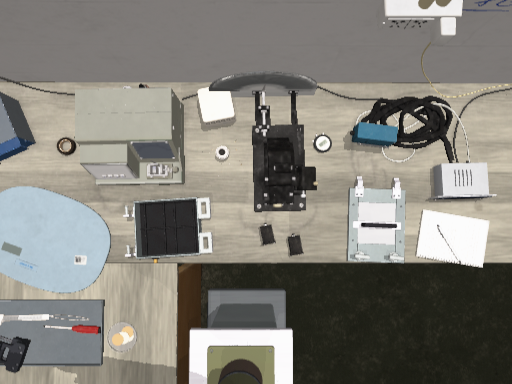

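View pics/side0.png

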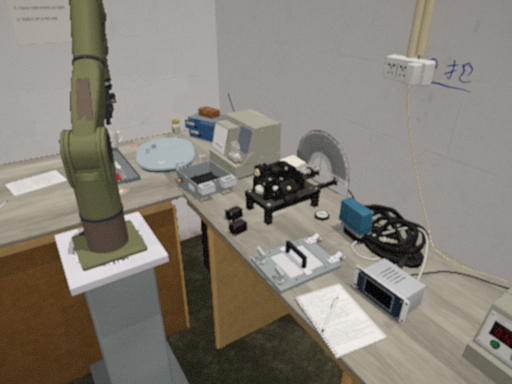

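The top view shows the cabinet at (167,228) with pins to the left (world +y). The door is at (377,227) with its knuckles up (world +x), modules are at (267,234) and (294,244), and the rig is at (280,165). Next I measure these from depth.

```bash
cat > h.py <<'E'
from plant import *
import cv2,numpy as np
from scipy.spatial.transform import Rotation as R
def cloud(n,d=None,pic=False):
    m=camera_model(n); p=None
    if d is None: p,d=snapshot(n)
    K,V=m['intrinsics'],np.linalg.inv(m['view'])
    v,u=np.mgrid[:d.shape[0],:d.shape[1]]
    P=np.stack([(u-K[0,2])/K[0,0]*d,(v-K[1,2])/K[1,1]*d,d],-1)@V[:3,:3].T+V[:3,3]
    P[d==0]=np.nan
    return P,p
def save(n,p,box=None,k=1):
    if box: p=p[box[1]:box[3],box[0]:box[2]]
    cv2.imwrite(n,cv2.resize(p[:,:,::-1],None,fx=k,fy=k,interpolation=cv2.INTER_NEAREST))
def rect(xy):
    (c,wh,a)=cv2.minAreaRect((np.asarray(xy)*1000).astype(np.float32)); return np.round(c,1),np.round(wh,1),round(a,1)
def tool():
    s=get_state();return np.array(s['tool_pos']),R.from_quat(s['eef_rot'])
def go(pos,yaw_or_R=None):
    """print shift in present tool axes & rotvec to reach pos / R"""
    p,Q=tool();print('shift mm',(Q.inv().apply(np.array(pos)-p)*1000).round(1))
    if yaw_or_R is not None: print('rotvec',(Q.inv()*yaw_or_R).as_rotvec().round(4))
def st():
    s=get_state();print(round(s['clock'],2),np.round(s['tool_pos'],4),'yawy',R.from_quat(s['eef_rot']).as_matrix()[:,1].round(3),'z',R.from_quat(s['eef_rot']).as_matrix()[:,2].round(3),'q',np.round(s['q'],2),'F',np.round(s['contact_force'],1),'o',round(s['opening'],3),s['finger_force'])
E
python3 - <<'E'
from h import *
P,_=cloud('top',np.load('pics/top0.npy'))
img=cv2.imread('pics/top0.png')
def box(a,b,c,d): 
    m=np.zeros(P.shape[:2],bool);m[b:d,a:c]=1;return m
Z=P[...,2]
print('bench',np.nanmedian(Z[250:258,220:250]))
for n,b in [('modA',(255,220,278,248)),('modB',(284,230,308,258))]:
    m=box(*b)&(Z>.028); print(n,m.sum(),rect(P[m][:,:2]),np.nanpercentile(Z[m],[50,98]).round(3))
b=box(120,190,216,262);m=b&(Z>.058)&(Z<.073);print('cab rim',rect(P[m][:,:2]),np.nanmedian(Z[m]))
m=b&(Z>.074);print('pins',rect(P[m][:,:2]))
for pt in P[m][:60:3]:print(pt.round(3),end=' ')
b=box(340,172,412,268);m=b&(Z>.008)&(Z<.02);print('\ndoor',rect(P[m][:,:2]))
m=b&(Z>.045)&(Z<.08);n,l,s,c=cv2.connectedComponentsWithStats(m.astype(np.uint8))
for i in range(1,n):
    k=l==i; print(s[i],rect(P[k][:,:2]),np.nanmedian(Z[k]).round(3))
E
python3 - <<'E'
import cv2
i=cv2.imread('pics/top0.png');import numpy as np
a=cv2.resize(i[170:275,110:315],None,fx=3.8,fy=3.8);cv2.imwrite('pics/c1.png',a)
E
```

```text
bench -4.9112153215125076e-05
modA 220 (array([445.1, -79.1]), array([57.3, 37.6]), 11.4) [0.036 0.043]
modB 228 (array([ 412.1, -163.1]), array([58.3, 39.4]), 11.2) [0.036 0.043]
cab rim (array([466.3, 220. ]), array([171.8, 257.6]), 3.8) 0.06553621667862153
pins (array([484.9, 319. ]), array([ 87.5, 192.2]), 62.2)
[0.55  0.236 0.076] [0.531 0.334 0.085] [0.528 0.34  0.084] [0.525 0.338 0.09 ] [0.522 0.339 0.085] [0.519 0.337 0.085] [0.516 0.336 0.087] [0.514 0.335 0.088] [0.511 0.336 0.086] [0.508 0.336 0.085] [0.505 0.337 0.094] [0.505 0.33  0.088] [0.502 0.343 0.093] [0.502 0.333 0.095] [0.502 0.329 0.079] [0.499 0.34  0.081] [0.414 0.329 0.094] [0.411 0.334 0.085] [0.408 0.334 0.088] [0.405 0.333 0.088] 
door (array([ 490.7, -414.6]), array([195.1, 265.2]), 86.0)
[363 222  34   6 157] (array([ 473.6, -418.3]), array([97.7, 13.6]), 87.3) 0.061
[354 254  16   5  64] (array([ 379.3, -363.2]), array([44.9, 11.7]), 87.1) 0.057
[388 255  16   6  61] (array([ 373.9, -466.7]), array([43.5, 15.6]), 88.0) 0.056
```

View pics/c1.png

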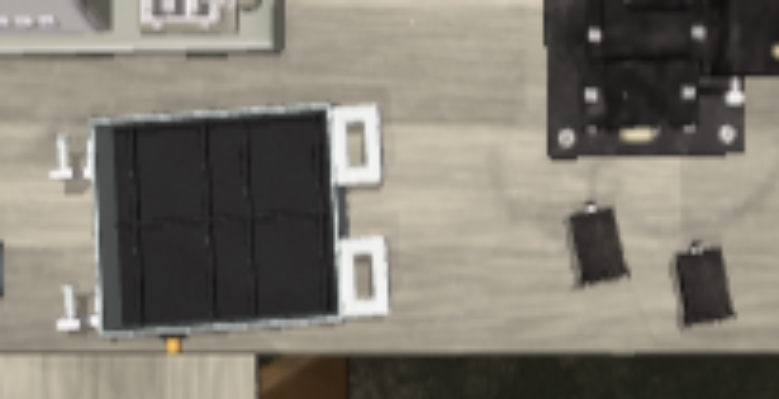

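Run:
```python
from h import *
p,Q=tool();V=np.linalg.inv(camera_model('wrist')['view'])
print('cam in tool',Q.inv().apply(V[:3,3]-p).round(3),(Q.inv().as_matrix()@V[:3,:3]).round(2).tolist(),camera_model('wrist')['intrinsics'][0])
yaw=np.deg2rad(3.5)
go([0.44,0.20,0.33],R.from_matrix(np.array([[-np.cos(yaw),-np.sin(yaw),0],[-np.sin(yaw),np.cos(yaw),0],[0,0,-1]]).astype(float)))
```

```text
cam in tool [ 0.069  0.    -0.135] [[-0.0, -0.96, -0.27], [1.0, -0.0, 0.0], [-0.0, -0.27, 0.96]] [345.68849173   0.         256.70364894]
shift mm [-359.  -301.1  -80.5]
rotvec [-1.600e-03 -2.000e-04 -3.678e-01]
```

```bash
python3 -m inch '1 -.015 -.0125 -.003 0 0 0;1 -.03 -.025 -.0067 0 0 0;1 -.03 -.025 -.0067 0 0 0;1 -.03 -.025 -.0067 0 0 0;1 -.03 -.025 -.0067 0 0 0;1 -.03 -.025 -.0067 0 0 0;1 -.03 -.025 -.0067 0 0 0;1 -.03 -.025 -.0067 0 0 0;1 -.03 -.025 -.0067 0 0 0;1 -.03 -.025 -.0067 0 0 0;1 -.03 -.025 -.0067 0 0 0;1 -.03 -.025 -.0067 0 0 0;1 -.014 -.0125 -.0034 0 0 0;1 0 0 0 0 0 -.122;1 0 0 0 0 0 -.123;1 0 0 0 0 0 -.123;1 0 0 0 0 0 0;1 0 0 0 0 0 0;1 0 0 0 0 0 0'
python3 - <<'E'
from h import *
st()
P,p=cloud('wrist');np.save('pics/w1.npy',P);save('pics/w1.png',p)
Z=P[...,2]
m=(Z>.061)&(Z<.071);print('rim',rect(P[m][:,:2]))
m=(Z>.075)&(Z<.11)&(P[...,1]>.3)
n,l,s,c=cv2.connectedComponentsWithStats(m.astype(np.uint8))
for i in range(1,n):
    if s[i,4]>30:k=l==i; print(s[i],P[k].mean(0).round(4),P[k].min(0).round(3),P[k].max(0).round(3))
E
```

```text
clock: 1.68
tool_pos: [0.4403, 0.2014, 0.3297]
eef_rot: [-0.029, 1.0, -0.0, -0.0]
contact_force: [-0.3, -1.4, -0.2]
opening: 1.002
finger_force: 0.0
1.68 [0.4403 0.2014 0.3297] yawy [-0.058  0.998 -0.   ] z [-0. -0. -1.] q [-0.3   0.41 -0.33  1.86  0.17  0.9   0.92] F [-0.3 -1.4 -0.2] o 1.002 0.0
rim (array([503. , 120.5]), array([235. , 455.4]), 3.4)
[367 113  21  31 336] [0.3963 0.3275 0.0887] [0.383 0.319 0.076] [0.415 0.336 0.095]
[359 212  20  21 227] [0.5045 0.3347 0.0877] [0.498 0.326 0.075] [0.52  0.344 0.095]
[323 329  10  24 168] [0.6608 0.3031 0.0969] [0.638 0.3   0.077] [0.671 0.305 0.11 ]
```

View pics/w1.png

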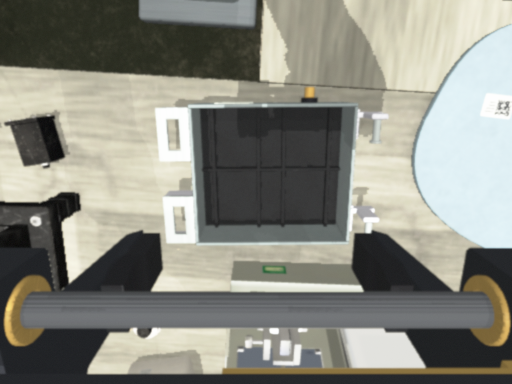

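Run:
```python
from h import *
P=np.load('pics/w1.npy');Z=P[...,2]
m=np.zeros(Z.shape,bool);m[90:252,150:365]=1;m&=(Z>.061)&(Z<.071)
X=P[m][:,:2]*1000
for a in (3.0,3.4,3.8):
    t=np.deg2rad(a);c,s=np.cos(t),np.sin(t);A=X@np.array([[c,-s],[s,c]])  # cab-aligned
    rx=A[(A[:,1]>A[:,1].min()+60)]  # walls only
    print(a,'y ext',np.percentile(A[:,1],[.2,99.8]).round(1),'x ext',np.percentile(rx[:,0],[.3,99.7]).round(1))
    # edges
    for nm,sel in (('lowx wall',(A[:,0]<A[:,0].min()+8)),('highx wall',A[:,0]>A[:,0].max()-8)):
        B=A[sel&(A[:,1]>A[:,1].min()+50)&(A[:,1]<A[:,1].max()-25)];print(nm,len(B),np.polyfit(B[:,1],B[:,0],1).round(4),B[:,0].mean().round(1))
    B=A[(A[:,1]<A[:,1].min()+40)];print('blocks x',np.percentile(B[:,0],[.3,99.7]).round(1))
    xs=B[:,0].mean();
    w=A[(abs(A[:,0]-xs)<30)];print('y walls',np.histogram(w[:,1],40)[0].tolist(),w[:,1].min().round(1),w[:,1].max().round(1))
```

```text
3.0 y ext [ 64.  305.4] x ext [389.8 562.5]
lowx wall 580 [-1.430000e-02  3.953752e+02] 392.5
highx wall 580 [-1.150000e-02  5.619865e+02] 559.7
blocks x [394.4 559.3]
y walls [64, 74, 65, 61, 68, 71, 162, 64, 0, 0, 0, 0, 0, 0, 0, 0, 0, 0, 0, 0, 0, 0, 0, 0, 0, 0, 0, 0, 0, 0, 0, 0, 0, 0, 0, 0, 0, 0, 0, 209] 63.7 292.9
3.4 y ext [ 61.1 301.8] x ext [391.8 563.5]
lowx wall 578 [-7.200000e-03  3.953265e+02] 393.9
highx wall 580 [-4.200000e-03  5.618897e+02] 561.1
blocks x [395.2 560.1]
y walls [61, 71, 65, 62, 68, 67, 162, 62, 0, 0, 0, 0, 0, 0, 0, 0, 0, 0, 0, 0, 0, 0, 0, 0, 0, 0, 0, 0, 0, 0, 0, 0, 0, 0, 0, 0, 0, 0, 0, 209] 60.5 289.4
3.8 y ext [ 57.9 298.2] x ext [393.4 565.1]
lowx wall 578 [-2.000000e-04  3.953073e+02] 395.3
highx wall 580 [2.700000e-03 5.619129e+02] 562.4
blocks x [397.2 561.4]
y walls [62, 71, 67, 66, 70, 67, 169, 57, 0, 0, 0, 0, 0, 0, 0, 0, 0, 0, 0, 0, 0, 0, 0, 0, 0, 0, 0, 0, 0, 0, 0, 0, 0, 0, 0, 0, 0, 0, 0, 208] 57.4 286.0
```

```bash
cat >> h.py <<'E'
CX,CY,CA=.4652,.2209,np.deg2rad(3.75)
def cab(x,y,z=0): 
    c,s=np.cos(CA),np.sin(CA);return np.array([CX+c*x-s*y,CY+s*x+c*y,z])
def down(deg):  # tool down, tool x opposite to direction deg
    a=np.deg2rad(deg);c,s=np.cos(a),np.sin(a)
    return R.from_matrix([[-c,-s,0],[-s,c,0],[0,0,-1.]])
def modules(P,lo=.03,hi=.045,reg=(.36,.505,-.25,.05)):
    m=(P[...,2]>lo)&(P[...,2]<hi)&(P[...,0]>reg[0])&(P[...,0]<reg[1])&(P[...,1]>reg[2])&(P[...,1]<reg[3])
    n,l,s,c=cv2.connectedComponentsWithStats(m.astype(np.uint8))
    for i in range(1,n):
        if s[i,4]>100:k=l==i;print(s[i],rect(P[k][:,:2]),np.nanmedian(P[k][:,2]).round(3))
E
python3 -m inch '1 .001 -.014 .0045 0 0 0;1 .002 -.028 .009 0 0 0;1 .002 -.028 .009 0 0 0;1 .002 -.028 .009 0 0 0;1 .002 -.028 .009 0 0 0;1 .002 -.028 .009 0 0 0;1 .002 -.028 .009 0 0 0;1 .002 -.028 .009 0 0 0;1 .002 -.028 .009 0 0 0;1 .002 -.028 .009 0 0 0;1 .001 -.014 .0045 0 0 -.07;1 0 0 0 0 0 -.07;1 0 0 0 0 0 0;1 0 0 0 0 0 0'
python3 - <<'E'
from h import *
st();P,p=cloud('wrist');save('pics/w2.png',p);modules(P)
go([.445,-.079,.023],down(11.3))
E
```

```text
clock: 2.9
tool_pos: [0.4377, -0.079, 0.2398]
eef_rot: [-0.099, 0.995, 0.0, 0.0]
contact_force: [-0.4, 0.9, 0.1]
opening: 0.997
finger_force: 0.0
2.9 [ 0.4377 -0.079   0.2398] yawy [-0.197  0.98   0.   ] z [ 0.  0. -1.] q [ 0.3   0.49 -0.33  2.09  0.28  0.6   1.54] F [-0.4  0.9  0.1] o 0.997 0.0
[ 149   90   46   63 2328] (array([ 411.3, -166.7]), array([58.5, 40.9]), 9.7) 0.036
[ 233  143   42   57 2031] (array([443.9, -80.8]), array([58.2, 39.8]), 11.2) 0.037
shift mm [ -6.9  -1.9 216.9]
rotvec [0.0003 0.0005 0.0023]
```

View pics/w2.png

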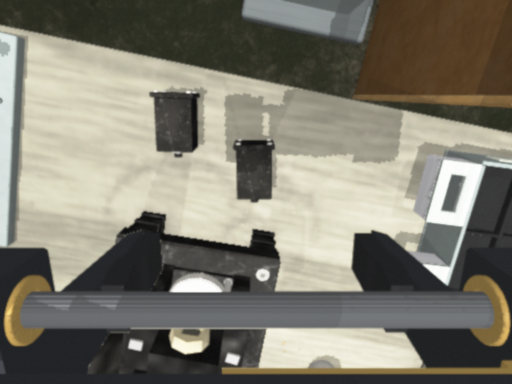

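```bash
python3 - <<'E'
from h import *
P,_=cloud('top',np.load('pics/top0.npy'))
m=(P[...,2]>.04)&(P[...,1]>-.25)&(P[...,1]<.0)&(P[...,0]>.46)
for a in np.arange(-.25,0,.025):
    k=m&(P[...,1]>=a)&(P[...,1]<a+.025)
    if k.any():print(a.round(3),P[k][:,0].min().round(3),P[k][:,2].max().round(3))
E
python3 -m inch '1 -.0005 -.0015 .015 0 0 0;1 0 -.001 .03 0 0 0;1 0 -.0005 .03 0 0 0;1 0 0 .03 0 0 0;1 0 0 .03 0 0 0;1 0 0 .01 0 0 0;1 0 0 0 0 0 0'
```

```text
-0.25 0.882 0.562
-0.225 0.575 0.562
-0.2 0.517 0.561
-0.175 0.517 0.563
-0.15 0.517 0.56
-0.125 0.517 0.563
-0.1 0.466 0.56
-0.075 0.463 0.561
-0.05 0.514 0.561
-0.025 0.872 0.561
clock: 3.53
tool_pos: [0.4379, -0.0808, 0.0928]
eef_rot: [-0.101, 0.995, 0.0, -0.002]
contact_force: [-0.7, -0.0, -0.0]
opening: 1.002
finger_force: 0.0
```

```bash
python3 -m inch '.36 0 0 0 0 0 0;.36 0 0 0 0 0 0;.36 0 0 0 0 0 0;.36 0 0 .02 0 0 0;.36 0 0 .02 0 0 0;.36 0 0 .02 0 0 0;.36 0 0 .011 0 0 0;.36 0 0 0 0 0 0;.36 0 0 0 0 0 0' 25; python3 -m inch '-1 0 0 0 0 0 0;-1 0 0 0 0 0 0;-1 0 0 0 0 0 0;-1 0 0 0 0 0 0;-1 0 0 0 0 0 0;-1 0 0 0 0 0 0' 25
python3 - <<'E'
from h import *
st();n=cab(-42-8,-46,.17);print(n);go(n,down(3.75))
E
```

```text
clock: 4.28
tool_pos: [0.4416, -0.0834, 0.04]
eef_rot: [-0.1, 0.995, -0.0, -0.002]
contact_force: [-0.9, 0.4, 0.2]
opening: 0.678
finger_force: 0.0
clock: 4.78
tool_pos: [0.4413, -0.0831, 0.0398]
eef_rot: [-0.101, 0.995, -0.0, -0.002]
contact_force: [-0.9, 0.7, 5.7]
opening: 0.403
finger_force: 25.0
4.78 [ 0.4413 -0.0831  0.0398] yawy [-0.2   0.98 -0.  ] z [-0.003 -0.001 -1.   ] q [ 0.11  0.89 -0.04  2.22  0.84  0.05  1.01] F [-0.9  0.7  5.7] o 0.403 25.001261830329895
[-46.41920222 -48.95076693   0.17      ]
shift mm [ 55689.8 -38504.7     81. ]
rotvec [-0.0006 -0.0035  0.136 ]
```

```bash
python3 -m inch '-1 0 0 -.005 0 0 0;-1 0 0 -.015 0 0 0;-1 0 0 -.025 0 0 0;-1 0 0 -.025 0 0 0;-1 0 0 -.025 0 0 0;-1 0 0 -.025 0 0 0;-1 0 0 -.01 0 0 0;-1 0 0 0 0 0 0' 40
python3 - <<'E'
from h import *
st();n=cab(-.047,-.046,.17);print(n);go(n,down(3.75))
E
```

```text
clock: 5.45
tool_pos: [0.4425, -0.0836, 0.1715]
eef_rot: [-0.1, 0.995, -0.001, -0.0]
contact_force: [0.4, 0.1, -1.7]
opening: 0.403
finger_force: 40.0
5.45 [ 0.4425 -0.0836  0.1715] yawy [-0.199  0.98  -0.002] z [-0.    -0.002 -1.   ] q [ 0.39  0.64 -0.48  2.15  0.63  0.49  1.2 ] F [ 0.4  0.1 -1.7] o 0.403 39.999550580978394
[0.42130917 0.17192454 0.17      ]
shift mm [-30.1 254.6   1.1]
rotvec [-0.0016 -0.0007  0.1347]
```

```bash
python3 -m inch '-1 -.001 .01 0 0 0 0;-1 -.003 .025 0 0 0 0;-1 -.003 .025 0 0 0 0;-1 -.003 .025 0 0 0 0;-1 -.003 .025 0 0 0 0;-1 -.003 .025 0 0 0 0;-1 -.003 .025 0 0 0 0;-1 -.003 .025 0 0 0 0;-1 -.003 .025 0 0 0 0;-1 -.003 .025 0 0 0 0;-1 -.002 .019 0 0 0 0;-1 0 0 0 0 0 .067;-1 0 0 0 0 0 .068;-1 0 0 0 0 0 0;-1 0 0 0 0 0 0'
python3 - <<'E'
from h import *
st();n=cab(-.047,-.046,.05);print(n);go(n,down(3.75))
P,p=cloud('wrist');save('pics/w3.png',p)
E
```

```text
clock: 6.7
tool_pos: [0.4192, 0.1719, 0.1682]
eef_rot: [-0.035, 0.999, -0.001, -0.003]
contact_force: [0.0, -0.4, -0.9]
opening: 0.405
finger_force: 40.0
6.7 [0.4192 0.1719 0.1682] yawy [-0.069  0.998 -0.002] z [-0.006 -0.003 -1.   ] q [-0.25  0.64 -0.37  2.14  0.51  0.46  0.62] F [ 0.  -0.4 -0.9] o 0.405 39.999825954437256
[0.42130917 0.17192454 0.05      ]
shift mm [ -2.9   0.2 118.1]
rotvec [-0.0023 -0.0065  0.0036]
```

View pics/w3.png

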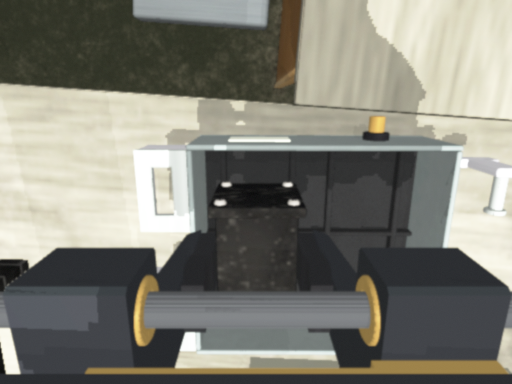

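```bash
python3 -m inch '-1 -.003 0 .01 0 -.006 .003;-1 0 0 .02 0 0 0;-1 0 0 .025 0 0 0;-1 0 0 .025 0 0 0;-1 0 0 .02 0 0 0;-1 0 0 .01 0 0 0;-1 0 0 .005 0 0 0;-1 0 0 .003 0 0 0;-1 0 0 .003 0 0 0;-1 0 0 0 0 0 0;-1 0 0 0 0 0 0'
python3 -c "from h import *;st()"
```

```text
clock: 7.67
tool_pos: [0.4237, 0.1719, 0.0486]
eef_rot: [-0.032, 1.0, -0.0, 0.001]
contact_force: [0.8, 0.3, -0.7]
opening: 0.402
finger_force: 40.0
7.67 [0.4237 0.1719 0.0486] yawy [-0.063  0.998 -0.   ] z [ 0.002 -0.    -1.   ] q [-0.45  0.87 -0.07  2.2   0.69  0.08  0.46] F [ 0.8  0.3 -0.7] o 0.402 39.99976873397827
```

```bash
python3 -m inch '-1 0 0 .002 0 0 0;-1 0 0 .001 0 0 0;-1 0 0 0 0 0 0;-1 0 0 0 0 0 0' ; python3 -m inch '.0 0 0 0 0 0 0;.0 0 0 0 0 0 0;.0 0 0 0 0 0 0;.0 0 0 0 0 0 0;0 0 0 -.01 0 0 0;0 0 0 -.03 0 0 0;0 0 0 -.03 0 0 0;0 0 0 -.03 0 0 0;0 0 0 -.02 0 0 0;0 0 0 0 0 0 0;0 0 0 0 0 0 0'
python3 - <<'E'
from h import *
st();P,p=cloud('wrist');save('pics/w4.png',p)
go([.41,-.165,.17],down(10))
E
```

```text
clock: 8.0
tool_pos: [0.424, 0.172, 0.0458]
eef_rot: [-0.032, 1.0, -0.0, 0.002]
contact_force: [-0.7, -0.4, 5.3]
opening: 0.402
finger_force: 40.0
clock: 8.92
tool_pos: [0.4237, 0.1719, 0.1657]
eef_rot: [-0.031, 1.0, 0.0, 0.002]
contact_force: [0.6, -0.2, -0.1]
opening: 0.498
finger_force: 0.0
8.92 [0.4237 0.1719 0.1657] yawy [-0.062  0.998 -0.   ] z [ 0.004  0.    -1.   ] q [-0.24  0.65 -0.39  2.14  0.55  0.45  0.57] F [ 0.6 -0.2 -0.1] o 0.498 0.0
shift mm [  34.2 -335.1   -4.9]
rotvec [-0.0013  0.0015 -0.1117]
```

View pics/w4.png

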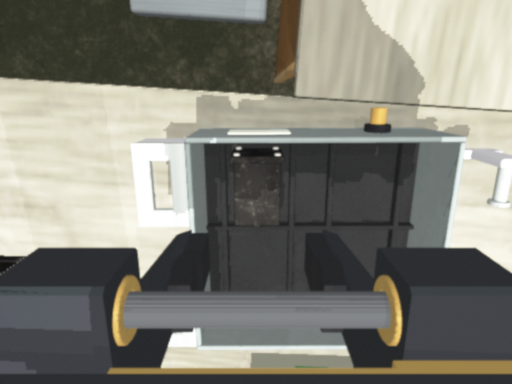

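```bash
python3 -m inch '0 .001 -.014 -.002 0 0 0;0 .0017 -.028 -.002 0 0 0;0 .0017 -.028 -.002 0 0 0;0 .0017 -.028 -.002 0 0 0;0 .0017 -.028 -.002 0 0 0;0 .0017 -.028 -.002 0 0 0;0 .0017 -.028 -.002 0 0 0;0 .0017 -.028 -.002 0 0 0;0 .0017 -.028 -.002 0 0 0;0 .0017 -.028 -.002 0 0 0;0 .0017 -.028 -.002 0 0 0;.36 .0017 -.028 -.002 0 0 0;.36 .001 -.014 -.002 0 0 -.05;.36 0 0 0 0 0 -.06;.36 0 0 0 0 0 0;.36 0 0 0 0 0 0'
python3 - <<'E'
from h import *
st();P,p=cloud('wrist');modules(P)
E
```

```text
clock: 10.3
tool_pos: [0.423, -0.1642, 0.1901]
eef_rot: [-0.086, 0.996, 0.0, -0.0]
contact_force: [-0.4, -0.8, -0.8]
opening: 0.678
finger_force: 0.0
10.3 [ 0.423  -0.1642  0.1901] yawy [-0.171  0.985  0.001] z [-0.001  0.001 -1.   ] q [ 0.63  0.62 -0.56  2.12  0.62  0.57  1.36] F [-0.4 -0.8 -0.8] o 0.678 0.0
[ 231  129   50   68 2836] (array([ 411. , -167.3]), array([58.4, 40.2]), 9.5) 0.037
```

```bash
python3 -m inch '.36 -.001 -.001 .015 0 0 0;.36 0 0 .03 0 0 0;.36 0 0 .03 0 0 0;.36 0 0 .03 0 0 0;.36 0 0 .025 0 0 0;.36 0 0 .02 0 0 0;.36 0 0 0 0 0 0;.36 0 0 0 0 0 0'
python3 -c "from h import *;st()"
```

```text
clock: 11.02
tool_pos: [0.4246, -0.1644, 0.0408]
eef_rot: [-0.088, 0.996, -0.001, -0.001]
contact_force: [0.2, -0.3, 0.7]
opening: 0.678
finger_force: 0.0
11.02 [ 0.4246 -0.1644  0.0408] yawy [-0.175  0.985 -0.001] z [-0.001 -0.001 -1.   ] q [ 0.33  0.89 -0.09  2.2   0.99  0.09  1.02] F [ 0.2 -0.3  0.7] o 0.678 0.0
```

```bash
python3 -m inch '.36 0 0 .003 0 0 0;.36 0 0 0 0 0 0;-1 0 0 0 0 0 0;-1 0 0 0 0 0 0;-1 0 0 0 0 0 0;-1 0 0 0 0 0 0;-1 0 0 0 0 0 0;-1 0 0 0 0 0 0' 40
python3 -m inch '-1 0 0 -.005 0 0 0;-1 0 0 -.015 0 0 0;-1 0 0 -.025 0 0 0;-1 0 0 -.025 0 0 0;-1 0 0 -.025 0 0 0;-1 0 0 -.025 0 0 0;-1 0 0 -.014 0 0 0;-1 0 0 0 0 0 0' 40
python3 - <<'E'
from h import *
st();n=cab(.042+.011,-.046,.17);print(n);go(n,down(3.75))
E
```

```text
clock: 11.68
tool_pos: [0.4254, -0.1657, 0.0388]
eef_rot: [-0.086, 0.996, -0.001, 0.001]
contact_force: [-0.7, 0.5, 6.8]
opening: 0.405
finger_force: 40.0
clock: 12.35
tool_pos: [0.426, -0.166, 0.1747]
eef_rot: [-0.086, 0.996, -0.001, 0.003]
contact_force: [-0.4, 0.0, -1.2]
opening: 0.4
finger_force: 39.9
12.35 [ 0.426  -0.166   0.1747] yawy [-0.171  0.985 -0.003] z [ 0.006 -0.002 -1.   ] q [ 0.63  0.66 -0.57  2.13  0.69  0.54  1.29] F [-0.4  0.  -1.2] o 0.4 39.94773030281067
[0.52109507 0.17846486 0.17      ]
shift mm [-152.7  323.1    4.5]
rotvec [-0.0027  0.0058  0.1067]
```

```bash
python3 -m inch '-1 -.0025 .014 0 0 0 0;-1 -.0049 .0282 0 0 0 0;-1 -.0049 .0282 0 0 0 0;-1 -.0049 .0282 0 0 0 0;-1 -.0049 .0282 0 0 0 0;-1 -.0049 .0282 0 0 0 0;-1 -.0049 .0282 0 0 0 0;-1 -.0049 .0282 0 0 0 0;-1 -.0049 .0282 0 0 0 0;-1 -.0049 .0282 0 0 0 0;-1 -.0049 .0282 0 0 0 0;-1 -.0049 .0282 0 0 0 0;-1 -.0124 .007 0 0 0 0;-1 -.0234 -.002 0 0 0 0;-1 -.0234 -.004 0 0 0 0;-1 -.0234 -.004 0 0 0 0;-1 -.015 -.003 0 0 0 .053;-1 0 0 0 0 0 .053;-1 0 0 0 0 0 0;-1 0 0 0 0 0 0'
python3 - <<'E'
from h import *
st();n=cab(.042+.011,-.046,.05);print(n);go(n,down(3.75))
P,p=cloud('wrist');save('pics/w5.png',p)
E
```

```text
clock: 14.02
tool_pos: [0.5208, 0.1741, 0.171]
eef_rot: [-0.035, 0.999, -0.001, -0.0]
contact_force: [-0.4, 0.4, -1.5]
opening: 0.405
finger_force: 40.0
14.02 [0.5208 0.1741 0.171 ] yawy [-0.069  0.998 -0.002] z [-0.    -0.003 -1.   ] q [-0.11  0.74 -0.5   1.86  0.54  0.68  0.7 ] F [-0.4  0.4 -1.5] o 0.405 39.98585879802704
[0.52109507 0.17846486 0.05      ]
shift mm [ -0.7   4.7 121. ]
rotvec [-0.0025 -0.0007  0.0036]
```

View pics/w5.png

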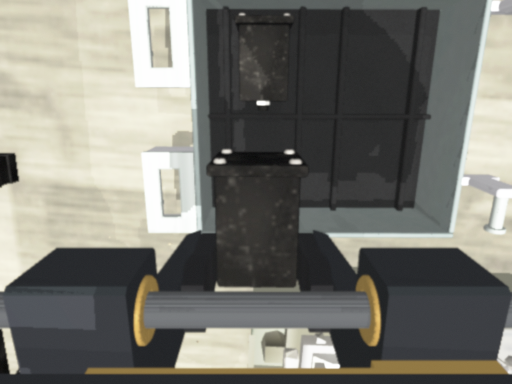

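```bash
python3 - <<'E'
from h import *
P,_=cloud('top',np.load('pics/top0.npy'))
m=(P[...,2]>.08)&(P[...,1]>.05)&(P[...,1]<.3)&(P[...,0]>.555)
print(np.percentile(P[m][:,0],[0,.5,2]).round(3))
E
python3 -m inch '-1 -.001 .003 .01 0 0 0;-1 0 .002 .02 0 0 .003;-1 0 0 .025 0 0 0;-1 0 0 .025 0 0 0;-1 0 0 .02 0 0 0;-1 0 0 .01 0 0 0;-1 0 0 .005 0 0 0;-1 0 0 .003 0 0 0;-1 0 0 .003 0 0 0;-1 0 0 0 0 0 0;-1 0 0 0 0 0 0'
python3 -c "from h import *;st()"
```

```text
[0.612 0.619 0.635]
clock: 14.98
tool_pos: [0.5231, 0.1797, 0.052]
eef_rot: [-0.032, 0.999, -0.0, 0.001]
contact_force: [0.3, -0.6, 0.1]
opening: 0.399
finger_force: 40.0
14.98 [0.5231 0.1797 0.052 ] yawy [-0.064  0.998 -0.   ] z [ 0.003 -0.    -1.   ] q [-0.22  0.92 -0.34  1.91  0.7   0.43  0.56] F [ 0.3 -0.6  0.1] o 0.399 39.985692501068115
```

```bash
python3 -m inch '-1 0 0 .003 0 0 0;-1 0 0 .002 0 0 0;-1 0 0 .0015 0 0 0;-1 0 0 0 0 0 0;-1 0 0 0 0 0 0' ; python3 -m inch '.0 0 0 0 0 0 0;.0 0 0 0 0 0 0;.0 0 0 0 0 0 0;.0 0 0 0 0 0 0;0 0 0 -.01 0 0 0;0 0 0 -.03 0 0 0;0 0 0 -.03 0 0 0;0 0 0 -.03 0 0 0;0 .01 0 -.04 0 0 0;0 .02 0 -.04 0 0 0;0 .03 .02 -.04 0 0 0;0 .03 .02 -.04 0 0 0;0 0 0 0 0 0 0'
python3 - <<'E'
from h import *
st();P,p=cloud('wrist');save('pics/w6.png',p)
E
```

```text
clock: 15.4
tool_pos: [0.5235, 0.1796, 0.0454]
eef_rot: [-0.032, 0.999, -0.0, 0.002]
contact_force: [1.8, -0.6, 5.1]
opening: 0.401
finger_force: 40.0
clock: 16.48
tool_pos: [0.4425, 0.211, 0.29]
eef_rot: [-0.036, 0.999, 0.003, 0.004]
contact_force: [0.4, 1.1, 0.2]
opening: 0.5
finger_force: 0.0
16.48 [0.4425 0.211  0.29  ] yawy [-0.072  0.997  0.005] z [ 0.008  0.006 -1.   ] q [-0.13  0.51 -0.63  1.9   0.39  0.84  0.68] F [0.4 1.1 0.2] o 0.5 0.0
```

View pics/w6.png

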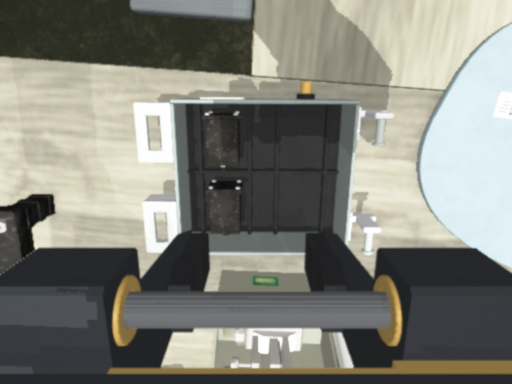

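```bash
python3 -m inch '1 .0005 -.017 0 0 0 0;1 .0008 -.034 0 0 0 0;1 .0008 -.034 0 0 0 0;1 .0008 -.034 0 0 0 0;1 .0008 -.034 0 0 0 0;1 .0008 -.034 0 0 0 0;1 .0008 -.034 0 0 0 0;1 .0008 -.034 0 0 0 0;1 .0008 -.034 0 0 0 0;1 .0008 -.034 0 0 0 0;1 .0008 -.034 0 0 0 0;1 .0008 -.034 0 0 0 0;1 .0008 -.034 0 0 0 0;1 .0008 -.034 0 0 0 0;1 .0008 -.034 0 0 0 0;1 .0008 -.034 0 0 0 0;1 .0008 -.034 0 0 0 0;1 .0008 -.034 0 0 0 0;1 .0008 -.034 0 0 0 0;1 .0005 -.005 0 0 0 0' && python3 -m inch '1 0 0 0 0 0 .06;1 0 0 0 0 0 .121;1 0 0 0 0 0 .121;1 0 0 0 0 0 .121;1 0 0 0 0 0 .121;1 0 0 0 0 0 .121;1 0 0 0 0 0 .121;1 0 0 0 0 0 .121;1 0 0 0 0 0 .121;1 0 0 0 0 0 .121;1 0 0 0 0 0 .121;1 0 0 0 0 0 .121;1 0 0 0 0 0 .121;1 0 0 0 0 0 .121;1 0 0 0 0 0 .06;1 0 0 0 0 0 0;1 0 0 0 0 0 0'
python3 - <<'E'
from h import *
st();P,p=cloud('wrist');save('pics/w7.png',p);np.save('pics/w7.npy',P)
Z=P[...,2];b=(P[...,0]>.3)&(P[...,0]<.66)&(P[...,1]>-.55)&(P[...,1]<-.29)
m=b&(Z>.045)&(Z<.066);n,l,s,c=cv2.connectedComponentsWithStats(m.astype(np.uint8))
for i in range(1,n):
    k=l==i
    if s[i,4]>60:print(s[i],rect(P[k][:,:2]),np.nanmedian(Z[k]).round(3))
E
```

```text
clock: 18.2
tool_pos: [0.4673, -0.4364, 0.2821]
eef_rot: [-0.027, 1.0, -0.002, -0.001]
contact_force: [-0.9, -0.4, -1.2]
opening: 0.999
finger_force: 0.0
clock: 19.62
tool_pos: [0.47, -0.428, 0.2835]
eef_rot: [0.727, 0.687, -0.0, 0.0]
contact_force: [0.9, -1.0, 0.1]
opening: 1.002
finger_force: 0.0
19.62 [ 0.47   -0.428   0.2835] yawy [ 0.998 -0.056 -0.   ] z [-0. -0. -1.] q [ 0.75  0.67 -0.15  1.49  0.11  0.99  0.51] F [ 0.9 -1.   0.1] o 1.002 0.0
[158  85  15  46 610] (array([ 379.1, -366.6]), array([45.3, 12.4]), 84.5) 0.057
[ 252  108   14   95 1240] (array([ 472.5, -422. ]), array([99.9, 13.7]), 87.1) 0.062
[168 183  13  41 494] (array([ 375.6, -469.5]), array([45. , 11.2]), 82.3) 0.058
```

View pics/w7.png

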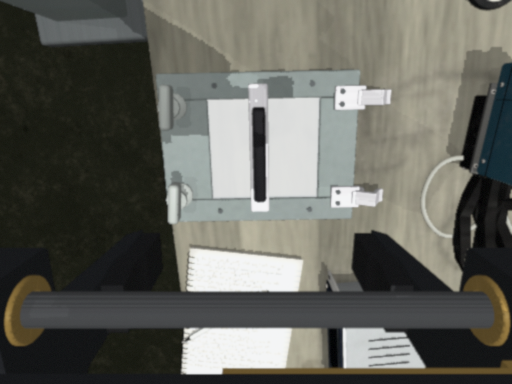

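```bash
python3 -m inch '.3 .003 .001 .015 0 0 0;.3 .003 .0015 .03 0 0 0;.3 0 0 .03 0 0 0;.3 0 0 .03 0 0 0;.3 0 0 .03 0 0 0;.3 0 0 .03 0 0 0;.3 0 0 .03 0 0 0;.3 0 0 .025 0 0 0;.3 0 0 .0125 0 0 0;.3 0 0 .007 0 0 0;.3 0 0 0 0 0 0;.3 0 0 0 0 0 0' && python3 -c "from h import *;st()" && python3 -m inch '-1 0 0 0 0 0 0;-1 0 0 0 0 0 0;-1 0 0 0 0 0 0;-1 0 0 0 0 0 0;-1 0 0 0 0 0 0;-1 0 0 0 0 0 0;-1 0 0 0 0 0 0;-1 0 0 0 0 0 0;-1 0 0 0 0 0 0' 60 && python3 -c "from h import *;st()"
```

```text
clock: 20.67
tool_pos: [0.4745, -0.4229, 0.0457]
eef_rot: [0.727, 0.686, 0.0, 0.002]
contact_force: [0.7, -0.1, -0.6]
opening: 0.649
finger_force: 0.0
20.67 [ 0.4745 -0.4229  0.0457] yawy [ 0.998 -0.058  0.003] z [ 0.003 -0.002 -1.   ] q [ 0.71  0.98 -0.1   1.66  0.17  0.51  0.45] F [ 0.7 -0.1 -0.6] o 0.649 0.0
clock: 21.42
tool_pos: [0.4732, -0.4223, 0.045]
eef_rot: [0.727, 0.686, -0.0, 0.0]
contact_force: [-1.7, 1.6, 4.0]
opening: 0.148
finger_force: 60.0
21.42 [ 0.4732 -0.4223  0.045 ] yawy [ 0.998 -0.058  0.   ] z [ 0.    -0.001 -1.   ] q [ 0.71  0.98 -0.1   1.66  0.17  0.51  0.45] F [-1.7  1.6  4. ] o 0.148 59.98222902417183
```

```bash
python3 -m inch '-1 0 0 -.003 0 0 0;-1 0 0 -.008 0 0 0;-1 0 0 -.015 0 0 0;-1 0 0 -.02 0 0 0;-1 0 0 -.025 0 0 0;-1 0 0 -.025 0 0 0;-1 0 0 -.025 0 0 0;-1 0 0 -.025 0 0 0;-1 0 0 -.025 0 0 0;-1 0 0 -.025 0 0 0;-1 0 0 -.025 0 0 0;-1 0 0 -.025 0 0 0;-1 0 0 -.025 0 0 0;-1 0 0 -.02 0 0 0;-1 0 0 -.01 0 0 0;-1 0 0 -.005 0 0 0;-1 0 0 0 0 0 0;-1 0 0 0 0 0 0'
python3 - <<'E'
from h import *
st();P,p=cloud('wrist');save('pics/w8.png',p);np.save('pics/w8.npy',P)
E
```

```text
clock: 22.92
tool_pos: [0.4728, -0.4215, 0.3494]
eef_rot: [0.727, 0.686, 0.0, -0.0]
contact_force: [-0.7, -0.4, -6.2]
opening: 0.147
finger_force: 60.0
22.92 [ 0.4728 -0.4215  0.3494] yawy [ 0.998 -0.058 -0.001] z [-0.001  0.001 -1.   ] q [ 0.74  0.61 -0.15  1.4   0.09  1.14  0.52] F [-0.7 -0.4 -6.2] o 0.147 59.95476968586445
```

View pics/w8.png

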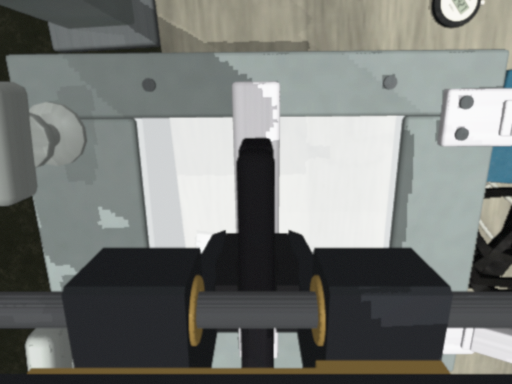

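```bash
cat >> h.py <<'E'
def doorfit(P):
    p,Q=tool();T=Q.inv().apply((P.reshape(-1,3)-p)).reshape(P.shape)*1000
    m=np.zeros(T.shape[:2],bool);m[40:118,40:440]=1;m&=(abs(T[...,2]-31)<14)
    X=T[m]; 
    for _ in range(3):
        A=np.c_[X[:,:2],np.ones(len(X))];w=np.linalg.lstsq(A,X[:,2],rcond=None)[0];X=X[abs(A@w-X[:,2])<2.5]
    print('plane z=ax+by+c',w.round(4),'n',len(X))
    xs=[]
    for y in range(-70,75,5):
        s=X[abs(X[:,1]-y)<2.5]
        if len(s)>5:xs.append((y,np.sort(s[:,0])[-3:].mean()))
    xs=np.array(xs);f=np.polyfit(xs[:,0],xs[:,1],1);print('edge x at y=0, slope',f[1].round(2),f[0].round(4), 'resid',np.std(xs[:,1]-np.polyval(f,xs[:,0])).round(2))
E
python3 - <<'E'
from h import *
doorfit(np.load('pics/w8.npy'))
D=R.from_matrix(down(-93.3).as_matrix())
go([.45,-.42,.36],down(3.75))
E
```

```text
plane z=ax+by+c [ 3.60000e-03 -7.60000e-03  3.00259e+01] n 23860
edge x at y=0, slope 87.96 0.0093 resid 0.15
shift mm [  0.1 -22.7 -10.9]
rotvec [ 2.000e-04 -2.000e-03 -1.694e+00]
```

```bash
python3 -m inch '-1 0 0 -.005 0 0 -.03;-1 0 0 -.005 0 0 -.09;-1 0 0 0 0 0 -.09;-1 0 0 0 0 0 -.09;-1 0 0 0 0 0 -.09;-1 0 0 0 0 0 -.09;-1 0 0 0 0 0 -.09;-1 0 0 0 0 0 -.09;-1 0 0 0 0 0 -.09;-1 0 0 0 0 0 -.09;-1 0 0 0 0 0 -.09;-1 0 0 0 0 0 -.09;-1 0 0 0 0 0 -.09;-1 0 0 0 0 0 -.09;-1 0 0 0 0 0 -.09;-1 0 0 0 0 0 -.09;-1 0 0 0 0 0 -.09;-1 0 0 0 0 0 -.09;-1 0 0 0 0 0 -.09;-1 0 0 0 0 0 -.035'
python3 - <<'E'
from h import *
st()
# handle target (cab) at lift L above seated; tool at 10mm behind
a=np.deg2rad(-30)
Rd=R.from_euler('z',CA)*R.from_euler('x',a)
for L in (.10,.03,0):
    org=cab(0,.112,.084+L)-Rd.apply([0,.130,.018])
    h=org+Rd.apply([0,0,.054]); t=h+Rd.apply([0,0,-.010])
    print(L,'handle',h.round(4),'tcp',t.round(4))
go([.45,.20,.36],down(3.2))
E
```

```text
clock: 24.63
tool_pos: [0.4725, -0.4219, 0.3589]
eef_rot: [-0.03, 1.0, 0.001, -0.001]
contact_force: [0.4, -0.4, -6.2]
opening: 0.148
finger_force: 60.0
24.63 [ 0.4725 -0.4219  0.3589] yawy [-0.06   0.998  0.001] z [-0.001  0.001 -1.   ] q [ 0.97  0.65 -0.6   1.37  0.37  1.24  1.97] F [ 0.4 -0.4 -6.2] o 0.148 59.9665130674839
0.1 handle [0.4641 0.2383 0.2802] tcp [0.4644 0.2333 0.2715]
0.03 handle [0.4641 0.2383 0.2102] tcp [0.4644 0.2333 0.2015]
0 handle [0.4641 0.2383 0.1802] tcp [0.4644 0.2333 0.1715]
shift mm [-1.500e+01  6.222e+02 -3.000e-01]
rotvec [ 0.0013 -0.0011  0.0044]
```

```bash
python3 -m inch '-1 -.0005 .01 0 0 0 0;-1 -.001 .02 0 0 0 0;-1 -.0017 .034 0 0 0 0;-1 -.0017 .034 0 0 0 0;-1 -.0017 .034 0 0 0 0;-1 -.0017 .034 0 0 0 0;-1 -.0017 .034 0 0 0 0;-1 -.0017 .034 0 0 0 0;-1 -.0017 .034 0 0 0 0;-1 -.0017 .034 0 0 0 0;-1 -.0017 .034 0 0 0 0;-1 -.0017 .034 0 0 0 0;-1 -.0017 .034 0 0 0 0;-1 -.0017 .034 0 0 0 0;-1 -.0017 .034 0 0 0 0;-1 -.0017 .034 0 0 0 0;-1 -.0017 .034 0 0 0 0;-1 -.0017 .034 0 0 0 0;-1 -.0017 .034 0 0 0 0;-1 -.001 .02 0 0 0 0' && python3 -m inch '-1 -.0005 .015 0 0 0 0;-1 0 .01 0 0 0 0;-1 0 .003 0 .05 0 0;-1 0 0 0 .08 0 0;-1 0 0 0 .08 0 0;-1 0 0 0 .08 0 0;-1 0 0 0 .08 0 0;-1 0 0 0 .08 0 0;-1 0 0 0 .074 0 0;-1 0 0 0 0 0 0;-1 0 0 0 0 0 0'
python3 - <<'E'
from h import *
st()
P,p=cloud('wrist');np.save('pics/w9.npy',P);doorfit(P);save('pics/w9.png',p)
Rt=R.from_euler('z',CA)*R.from_euler('x',-np.pi/6)*R.from_matrix([[-1,0,0],[0,1,0],[0,0,-1.]])*R.from_euler('z',np.deg2rad(.53))
go([.4644,.2333,.2715],Rt)
E
```

```text
clock: 26.3
tool_pos: [0.4674, 0.2117, 0.3601]
eef_rot: [-0.03, 1.0, 0.001, 0.0]
contact_force: [0.6, -0.7, -5.1]
opening: 0.148
finger_force: 60.0
clock: 27.22
tool_pos: [0.4678, 0.2358, 0.3593]
eef_rot: [-0.028, 0.966, -0.258, 0.008]
contact_force: [1.0, -0.3, -5.4]
opening: 0.147
finger_force: 60.0
27.22 [0.4678 0.2358 0.3593] yawy [-0.049  0.865 -0.499] z [ 0.029 -0.498 -0.867] q [-0.5   0.62 -0.5   1.54  0.59  1.53  0.47] F [ 1.  -0.3 -5.4] o 0.147 60.022869408130646
plane z=ax+by+c [ 3.90000e-03 -1.31000e-02  3.04197e+01] n 23792
edge x at y=0, slope 88.02 0.0114 resid 0.14
shift mm [ 4.1 43.1 77.2]
rotvec [ 0.0007 -0.0036  0.    ]
```

View pics/w9.png

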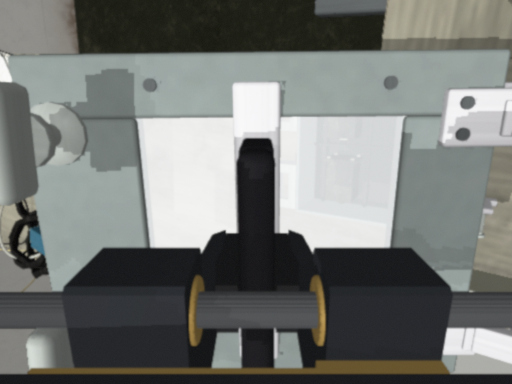

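Run:
```python
from h import *
for n,P in (('wrist',np.load('pics/w1.npy')),('top',cloud('top',np.load('pics/top0.npy'))[0])):
    X=P.reshape(-1,3);c,s=np.cos(CA),np.sin(CA)
    d=X[:,:2]-[CX,CY];A=np.c_[c*d[:,0]+s*d[:,1],-s*d[:,0]+c*d[:,1],X[:,2]]*1000
    for sx in (-58,58):
        b=(abs(A[:,1]-112)<22)&(A[:,2]>77)&(A[:,2]<105)
        k=A[b&(abs(A[:,0]-sx)<9)];print(n,sx,'pin y',len(k),np.percentile(k[:,1],[5,50,95]).round(1) if len(k) else '',k[:,2].max().round(1) if len(k) else '')
        k=A[b&(abs(A[:,0]-sx)<28)]; print('   x ext',np.percentile(k[:,0],[1,99]).round(1),'hi z x',np.percentile(k[k[:,2]>90][:,0],[2,50,98]).round(1) if (k[:,2]>90).any() else '')
go([.4644,.2333,.2215])
```

```text
wrist -58 pin y 132 [108.4 111.1 115.1] 90.4
   x ext [-74.9 -43.4] hi z x [-74.4 -71.3 -43.6]
wrist 58 pin y 71 [108.3 110.7 114.9] 89.5
   x ext [40.6 61.2] hi z x [40.9 42.8 45.7]
top -58 pin y 18 [110.5 113.4 117.7] 90.7
   x ext [-73.7 -43.7] hi z x [-73.2 -69.7 -43.7]
top 58 pin y 17 [111.4 114.7 118.5] 92.9
   x ext [41.5 73.4] hi z x [43.5 45.4 71.3]
shift mm [  4.2  68.1 120.5]
```

```bash
python3 -m inch '-1 .0004 .006 .01 0 0 0;-1 .0006 .011 .0195 0 0 0;-1 .0006 .011 .0195 0 0 0;-1 .0006 .011 .0195 0 0 0;-1 .0006 .011 .0195 0 0 0;-1 .0006 .011 .0195 0 0 0;-1 .0006 .010 .0185 0 0 0;-1 .0002 .006 .0095 0 0 0;-1 0 0 0 0 0 0;-1 0 0 0 0 0 0;-1 0 0 0 0 0 0'
python3 - <<'E'
from h import *
st()
Rt=R.from_euler('z',CA)*R.from_euler('x',-np.pi/6)*R.from_matrix([[-1,0,0],[0,1,0],[0,0,-1.]])*R.from_euler('z',np.deg2rad(.6))
go([.4644,.2333,.2015],Rt);go([.4644,.2333,.1715])
P,p=cloud('side');save('pics/s2.png',p,(150,130,270,230),6)
E
```

```text
clock: 28.18
tool_pos: [0.4651, 0.2335, 0.2055]
eef_rot: [-0.026, 0.966, -0.259, 0.009]
contact_force: [0.7, 0.6, -5.8]
opening: 0.149
finger_force: 60.1
28.18 [0.4651 0.2335 0.2055] yawy [-0.046  0.865 -0.5  ] z [ 0.031 -0.499 -0.866] q [-0.52  0.8  -0.46  1.71  0.7   1.24  0.27] F [ 0.7  0.6 -5.8] o 0.149 60.07720805704594
shift mm [0.8 1.8 3.5]
rotvec [ 0.0003 -0.002   0.0001]
shift mm [ 0.9 16.8 29.5]
```

View pics/s2.png

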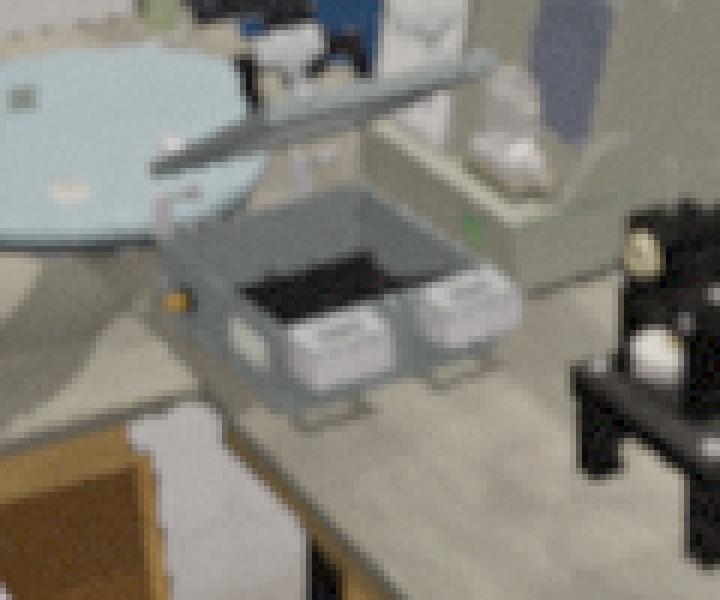

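```bash
python3 -m inch '-1 .0004 .0025 .0045 0 0 0;-1 .0004 .0025 .0043 0 0 0;-1 0 .0025 .0043 0 0 0;-1 0 .0025 .0043 0 0 0;-1 0 .0025 .0043 0 0 0;-1 0 .0015 .0026 0 0 0;-1 0 0 0 0 0 0;-1 0 0 0 0 0 0' && python3 -c "
from h import *
st();go([.4644,.2333,.1715])"
```

```text
clock: 28.9
tool_pos: [0.4637, 0.233, 0.1762]
eef_rot: [-0.027, 0.965, -0.26, 0.008]
contact_force: [-0.3, -0.7, -6.1]
opening: 0.148
finger_force: 60.1
28.9 [0.4637 0.233  0.1762] yawy [-0.048  0.864 -0.501] z [ 0.029 -0.501 -0.865] q [-0.53  0.84 -0.45  1.73  0.72  1.2   0.24] F [-0.3 -0.7 -6.1] o 0.148 60.086520463228226
shift mm [-0.7  2.5  3.9]
```

```bash
python3 -m inch '-1 0 .001 .0017 0 0 0;-1 0 .001 .0017 0 0 0;-1 0 .0005 .0009 0 0 0;-1 0 .0005 .0009 0 0 0;-1 0 0 0 0 0 0;-1 0 0 0 0 0 0' && python3 -c "
from h import *
st();go([.4644,.2333,.1715])"
```

```text
clock: 29.4
tool_pos: [0.4639, 0.2323, 0.1706]
eef_rot: [-0.027, 0.965, -0.26, 0.008]
contact_force: [1.7, -4.0, -2.6]
opening: 0.147
finger_force: 60.2
29.4 [0.4639 0.2323 0.1706] yawy [-0.047  0.863 -0.502] z [ 0.03  -0.502 -0.865] q [-0.53  0.85 -0.45  1.74  0.73  1.19  0.23] F [ 1.7 -4.  -2.6] o 0.147 60.188826844096184
shift mm [-0.5  0.3 -1.3]
```

```bash
python3 -m inch '-1 0 -.001 .0057 -.0436 0 0;-1 0 -.001 .0057 -.0436 0 0;-1 0 -.001 .0057 -.0436 0 0;-1 0 -.001 .0057 -.0436 0 0;-1 0 0 0 0 0 0;-1 0 0 0 0 0 0' 35 && python3 -c "
from h import *
st()"
```

```text
clock: 29.9
tool_pos: [0.4645, 0.2193, 0.1518]
eef_rot: [-0.027, 0.984, -0.174, 0.005]
contact_force: [-0.0, -0.9, -4.6]
opening: 0.154
finger_force: 35.2
29.9 [0.4645 0.2193 0.1518] yawy [-0.051  0.938 -0.344] z [ 0.02  -0.343 -0.939] q [-0.41  0.81 -0.49  1.85  0.76  0.98  0.24] F [-0.  -0.9 -4.6] o 0.154 35.15724688768387
```

```bash
python3 -m inch '-1 0 -.001 .0057 -.0436 0 0;-1 0 -.001 .0057 -.0436 0 0;-1 0 -.001 .0057 -.0436 0 0;-1 0 -.001 .0057 -.0436 0 0;-1 0 -.001 .0057 -.0436 0 0;-1 0 0 0 0 0 0;-1 0 0 0 0 0 0' 35 && python3 -c "
from h import *
st()
t=cab(0,-.018,.110);go(t,down(3.2))"
```

```text
clock: 30.48
tool_pos: [0.4652, 0.2069, 0.1256]
eef_rot: [-0.028, 0.997, -0.067, 0.002]
contact_force: [0.7, -1.6, -4.6]
opening: 0.152
finger_force: 35.2
30.48 [0.4652 0.2069 0.1256] yawy [-0.055  0.989 -0.135] z [ 0.008 -0.134 -0.991] q [-0.26  0.81 -0.54  1.96  0.81  0.71  0.26] F [ 0.7 -1.6 -4.6] o 0.152 35.15681639313698
shift mm [-0.9 -1.9 16. ]
rotvec [-0.1351  0.001  -0.    ]
```

```bash
python3 -m inch '-1 0 -.001 .0057 -.0436 0 0;-1 0 -.001 .0057 -.0436 0 0;-1 0 -.0005 .0045 -.0436 0 0;-1 0 0 0 0 0 0;-1 0 0 .002 -.005 0 0;-1 0 0 0 0 0 0;-1 0 0 0 0 0 0' 35 && python3 -c "
from h import *
st()
t=cab(0,-.018,.110);go(t,down(3.2))"
```

```text
clock: 31.07
tool_pos: [0.4661, 0.2038, 0.1106]
eef_rot: [-0.029, 1.0, -0.0, 0.002]
contact_force: [-3.9, -7.0, 21.1]
opening: 0.15
finger_force: 35.0
31.07 [0.4661 0.2038 0.1106] yawy [-0.058  0.998 -0.001] z [ 0.005 -0.    -1.   ] q [-0.17  0.82 -0.56  2.02  0.86  0.55  0.28] F [-3.9 -7.  21.1] o 0.15 35.008201226592064
shift mm [-0.2 -0.8  0.6]
rotvec [-0.0006  0.0049  0.0021]
```

```bash
python3 -m inch '-1 0 0 -.0015 0 0 0;-1 0 0 0 0 0 0;.1 0 0 0 0 0 0;.1 0 0 0 0 0 0;.1 0 0 0 0 0 0;.1 0 0 0 0 0 0;.1 0 0 -.01 0 0 0;.1 0 0 -.03 0 0 0;.1 0 0 -.03 0 0 0;.1 .005 -.02 -.03 0 0 0;.1 .005 -.03 -.03 0 0 0;.1 .005 -.03 -.03 0 0 0;.1 0 -.01 -.02 0 0 0;.1 0 0 0 0 0 0;.1 0 0 0 0 0 0'
python3 - <<'E'
from h import *
st();P,p=cloud('wrist');np.save('pics/w10.npy',P);save('pics/w10.png',p)
Z=P[...,2];c,s=np.cos(CA),np.sin(CA)
dx,dy=P[...,0]-CX,P[...,1]-CY;A=np.stack([c*dx+s*dy,-s*dx+c*dy,Z],-1)*1000
b=(abs(A[...,0])<110)&(A[...,1]>-160)&(A[...,1]<140)
f=b&(Z>.074)&(Z<.086);print('face med z',np.median(A[f][:,2]).round(1));X=A[f];w=np.linalg.lstsq(np.c_[X[:,:2],np.ones(len(X))],X[:,2],rcond=None)[0];print('plane',w.round(4))
m=b&(Z>.105)&(Z<.14);n,l,st_,cc=cv2.connectedComponentsWithStats(m.astype(np.uint8))
for i in range(1,n):
    k=l==i
    if st_[i,4]>60:print(st_[i],'world',rect(P[k][:,:2]),'cab',A[k].mean(0).round(1),np.nanmedian(Z[k]).round(4))
E
```

```text
clock: 32.32
tool_pos: [0.456, 0.1133, 0.2889]
eef_rot: [-0.027, 1.0, 0.002, 0.002]
contact_force: [0.3, 0.1, -0.3]
opening: 0.547
finger_force: 0.0
32.32 [0.456  0.1133 0.2889] yawy [-0.055  0.999  0.004] z [ 0.004  0.004 -1.   ] q [ 0.21  0.53 -0.85  1.95  0.52  0.88  0.71] F [ 0.3  0.1 -0.3] o 0.547 0.0
face med z 80.1
plane [-5.20000e-03  2.50000e-03  7.95845e+01]
[236 106  26  54 886] world (array([420.1, 105.2]), array([22.9, 44.2]), 71.5) cab [ -53.  -112.7  120.2] 0.1235
[ 340  133   28  109 1985] world (array([465.8, 203.9]), array([99.4, 14.9]), 3.6) cab [ -4.3 -18.8 126.1] 0.1278
[239 216  24  49 729] world (array([523.4, 111.6]), array([22.6, 43.9]), 70.8) cab [  48.6 -112.9  119.7] 0.1232
```

View pics/w10.png

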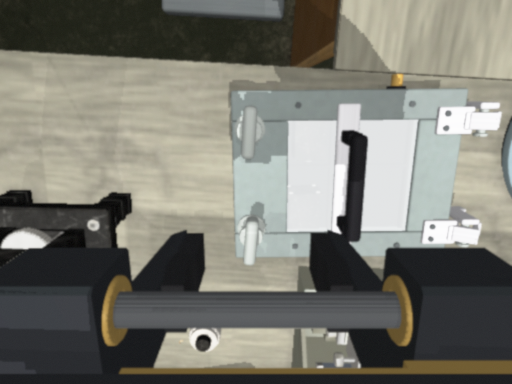

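```bash
cat >> h.py <<'E'
def wings(P,lo=.118,hi=.132):
    Z=P[...,2];c,s=np.cos(CA),np.sin(CA)
    dx,dy=P[...,0]-CX,P[...,1]-CY;A=np.stack([c*dx+s*dy,-s*dx+c*dy,Z],-1)*1000
    m=(abs(A[...,0])<90)&(A[...,1]>-150)&(A[...,1]<-80)&(Z>lo)&(Z<hi)
    n,l,t,_=cv2.connectedComponentsWithStats(m.astype(np.uint8))
    for i in range(1,n):
        k=l==i
        if t[i,4]>40:print('wing world',rect(P[k][:,:2]),'cab',rect(A[k][:,:2]/1000),np.nanmedian(Z[k]).round(4))
E
python3 - <<'E'
from h import *
wings(np.load('pics/w10.npy'))
for x in(-.052,.052):
    go(cab(x,-.114,.18),down(3.75))
E
```

```text
wing world (array([420.4, 104.9]), array([12. , 45.9]), 89.3) cab (array([ -52.3, -112.8]), array([12. , 45.9]), 85.6) 0.1238
wing world (array([523.4, 111.5]), array([12. , 44.6]), 88.1) cab (array([  50.9, -112.9]), array([12. , 44.6]), 84.4) 0.1237
shift mm [ 35.4  -8.6 107.8]
rotvec [ 0.0038  0.0022 -0.0091]
shift mm [-68.6  -7.6 108. ]
rotvec [ 0.0038  0.0022 -0.0091]
```

```bash
python3 -m inch '.1 .012 -.002 .01 0 0 .035;.1 .012 -.002 .02 0 0 .035;.1 .012 -.002 .03 0 0 0;.1 0 0 .03 0 0 0;.1 0 0 .025 0 0 0;.1 0 0 0 0 0 0;.1 0 0 0 0 0 0'
python3 - <<'E'
from h import *
st();go([.4204,.1049,.1165],down(-.7))
E
```

```text
clock: 32.95
tool_pos: [0.4185, 0.1081, 0.1716]
eef_rot: [0.005, 1.0, 0.001, -0.001]
contact_force: [0.2, -0.4, 0.2]
opening: 0.548
finger_force: 0.0
32.95 [0.4185 0.1081 0.1716] yawy [0.011 1.    0.003] z [-0.003  0.003 -1.   ] q [ 0.04  0.66 -0.63  2.19  0.78  0.53  0.37] F [ 0.2 -0.4  0.2] o 0.548 0.0
shift mm [-2.1 -3.3 55. ]
rotvec [ 0.0026 -0.0027  0.0016]
```

```bash
python3 -m inch '.1 -.001 -.002 .015 0 0 0;.1 -.001 -.0013 .015 0 0 0;.1 0 0 .015 0 0 0;.1 0 0 .01 0 0 0;.1 0 0 0 0 0 0;.1 0 0 0 0 0 0;-1 0 0 0 0 0 0;-1 0 0 0 0 0 0;-1 0 0 0 0 0 0;-1 0 0 0 0 0 0;-1 0 0 0 0 0 0;-1 0 0 0 0 0 0' 50 && python3 -c "from h import *;st()"
```

```text
clock: 33.95
tool_pos: [0.4221, 0.1043, 0.1179]
eef_rot: [0.007, 1.0, 0.002, 0.001]
contact_force: [-0.7, 0.5, 2.0]
opening: 0.129
finger_force: 50.2
33.95 [0.4221 0.1043 0.1179] yawy [0.014 1.    0.004] z [ 0.002  0.004 -1.   ] q [-0.06  0.74 -0.47  2.23  0.97  0.37  0.21] F [-0.7  0.5  2. ] o 0.129 50.240652509965
```

```bash
python3 -m inch '-1 0 0 .005 0 0 0;-1 0 0 .005 0 0 0;-1 0 0 .005 0 0 0;-1 0 0 .003 0 0 0;-1 0 0 0 0 0 0;-1 0 0 0 0 0 0' 60 && python3 -c "from h import *;st()"
```

```text
clock: 34.45
tool_pos: [0.4221, 0.1043, 0.1]
eef_rot: [0.007, 1.0, 0.002, 0.001]
contact_force: [-0.9, 0.0, 12.0]
opening: 0.134
finger_force: 60.3
34.45 [0.4221 0.1043 0.1   ] yawy [0.013 1.    0.003] z [ 0.003  0.003 -1.   ] q [-0.1   0.77 -0.39  2.24  1.05  0.31  0.14] F [-0.9  0.  12. ] o 0.134 60.31381987966597
```

```bash
python3 -m inch '-1 0 0 .0005 0 0 .05;-1 0 -.00017 0 0 0 .1;-1 0 -.00017 0 0 0 .1;-1 0 -.00017 0 0 0 .1;-1 0 -.00017 0 0 0 .1;-1 0 -.00017 0 0 0 .1;-1 0 -.00017 0 0 0 .1;-1 0 -.00017 0 0 0 .1;-1 0 -.00017 0 0 0 .1;-1 0 -.00017 0 0 0 .1;-1 0 -.00017 0 0 0 .1;-1 0 -.00017 0 0 0 .1;-1 0 -.00017 0 0 0 .1;-1 0 -.00017 0 0 0 .1;-1 0 0 0 0 0 .06;-1 0 0 0 0 0 0;-1 0 0 0 0 0 0' 60 && python3 -c "
from h import *
st();print(get_state()['moment'])"
```

```text
clock: 35.87
tool_pos: [0.4205, 0.1023, 0.0998]
eef_rot: [0.653, 0.758, 0.002, 0.0]
contact_force: [-3.4, -0.6, 14.9]
opening: 0.129
finger_force: 60.7
35.87 [0.4205 0.1023 0.0998] yawy [0.989 0.148 0.003] z [ 0.002  0.003 -1.   ] q [-0.28  0.75 -0.11  2.26  0.5   0.15 -0.7 ] F [-3.4 -0.6 14.9] o 0.129 60.65352067351341
[-0.2227979   0.43010228  0.15948128]
```

```bash
python3 -m inch '-1 0 0 -.003 0 0 0;-1 0 0 -.002 0 0 0;-1 0 0 0 0 0 0;.1 0 0 0 0 0 0;.1 0 0 0 0 0 0;.1 0 0 0 0 0 0;.1 0 0 0 0 0 0;.1 0 0 -.01 0 0 0;.1 0 0 -.03 0 0 0;.1 0 0 -.03 0 0 0;.1 0 0 -.03 0 0 0;.1 0 0 -.03 0 0 0;.1 0 0 -.03 0 0 0;.1 0 0 0 0 0 0;.1 0 0 0 0 0 0' 60
python3 - <<'E'
from h import *
st();P,p=cloud('wrist');save('pics/w11.png',p);wings(P,.1,.132)
go([.5234,.1115,.1165],down(-1.9))
E
```

```text
clock: 37.12
tool_pos: [0.4209, 0.1016, 0.2648]
eef_rot: [0.654, 0.757, 0.003, 0.0]
contact_force: [-0.7, 0.2, -0.7]
opening: 0.548
finger_force: 0.0
37.12 [0.4209 0.1016 0.2648] yawy [0.989 0.146 0.005] z [ 0.004  0.003 -1.   ] q [-0.05  0.44 -0.42  2.09  0.29  0.66 -0.52] F [-0.7  0.2 -0.7] o 0.548 0.0
wing world (array([420.1, 104.7]), array([11.8, 45.3]), 9.8) cab (array([ -52.6, -113. ]), array([11.8, 45.3]), 6.0) 0.1116
wing world (array([523.2, 111.3]), array([44. , 23.2]), 16.3) cab (array([  50.7, -113.1]), array([44. , 23.2]), 12.6) 0.123
shift mm [ -5.4 103.5 147.4]
rotvec [ 3.000e-03 -8.000e-04 -1.391e+00]
```

Run:
```python
from h import *
P,_=cloud('top',np.load('pics/top0.npy'))
for a in np.arange(.04,.24,.02):
    k=(P[...,1]>=a)&(P[...,1]<a+.02)&(P[...,0]>.555)&(P[...,0]<.70)
    X=P[k];print(a.round(2),[(x.round(3),np.nanmax(X[(X[:,0]>=x)&(X[:,0]<x+.01)][:,2],initial=-1).round(3)) for x in np.arange(.59,.68,.01)])
P=np.load('pics/w10.npy');X=P.reshape(-1,3);X=X[(X[:,1]>.05)&(X[:,1]<.2)&(X[:,0]>.57)&(X[:,0]<.7)]
print([(x.round(3),np.nanmax(X[(X[:,0]>=x)&(X[:,0]<x+.01)][:,2],initial=-1).round(3)) for x in np.arange(.57,.7,.01)])
```

```text
0.04 [(np.float64(0.59), np.float64(0.004)), (np.float64(0.6), np.float64(0.007)), (np.float64(0.61), np.float64(0.006)), (np.float64(0.62), np.float64(0.004)), (np.float64(0.63), np.float64(0.005)), (np.float64(0.64), np.float64(0.007)), (np.float64(0.65), np.float64(0.008)), (np.float64(0.66), np.float64(0.006)), (np.float64(0.67), np.float64(0.046)), (np.float64(0.68), np.float64(0.058))]
0.06 [(np.float64(0.59), np.float64(0.008)), (np.float64(0.6), np.float64(0.003)), (np.float64(0.61), np.float64(0.006)), (np.float64(0.62), np.float64(0.008)), (np.float64(0.63), np.float64(0.006)), (np.float64(0.64), np.float64(0.005)), (np.float64(0.65), np.float64(0.006)), (np.float64(0.66), np.float64(0.004)), (np.float64(0.67), np.float64(0.047)), (np.float64(0.68), np.float64(0.055))]
0.08 [(np.float64(0.59), np.float64(0.006)), (np.float64(0.6), np.float64(0.008)), (np.float64(0.61), np.float64(0.007)), (np.float64(0.62), np.float64(0.005)), (np.float64(0.63), np.float64(0.006)), (np.float64(0.64), np.float64(0.006)), (np.float64(0.65), np.float64(0.006)), (np.float64(0.66), np.float64(0.
[... 2647 characters left out ...]
, (np.float64(0.64), np.float64(0.162)), (np.float64(0.65), np.float64(0.09)), (np.float64(0.66), np.float64(0.104)), (np.float64(0.67), np.float64(0.142)), (np.float64(0.68), np.float64(0.19))]
[(np.float64(0.57), np.float64(0.002)), (np.float64(0.58), np.float64(0.002)), (np.float64(0.59), np.float64(0.002)), (np.float64(0.6), np.float64(0.073)), (np.float64(0.61), np.float64(0.058)), (np.float64(0.62), np.float64(0.15)), (np.float64(0.63), np.float64(0.149)), (np.float64(0.64), np.float64(0.091)), (np.float64(0.65), np.float64(0.102)), (np.float64(0.66), np.float64(0.114)), (np.float64(0.67), np.float64(0.115)), (np.float64(0.68), np.float64(0.104)), (np.float64(0.69), np.float64(0.092))]
```

```bash
python3 -m inch '.1 0 0 0 0 0 -.06;.1 0 0 0 0 0 -.12;.1 0 0 0 0 0 -.12;.1 0 0 0 0 0 -.12;.1 0 0 0 0 0 -.12;.1 0 0 0 0 0 -.12;.1 0 0 0 0 0 -.12;.1 0 0 0 0 0 -.12;.1 0 0 0 0 0 -.12;.1 0 0 0 0 0 -.12;.1 0 0 0 0 0 -.12;.1 0 0 0 0 0 -.12;.1 -.01 .001 0 0 0 -.011;.1 -.023 .003 .023 0 0 0;.1 -.023 .003 .023 0 0 0;.1 -.023 .003 .023 0 0 0;.1 -.023 .003 .02 0 0 0;.1 0 0 0 0 0 0;.1 0 0 0 0 0 0'
python3 - <<'E'
from h import *
st();go([.5234,.1115,.1165],down(-1.9))
E
```

```text
clock: 38.75
tool_pos: [0.5214, 0.1114, 0.1721]
eef_rot: [0.016, 1.0, 0.001, -0.002]
contact_force: [-0.7, -0.0, 0.2]
opening: 0.549
finger_force: 0.0
38.75 [0.5214 0.1114 0.1721] yawy [0.033 0.999 0.002] z [-0.005  0.002 -1.   ] q [ 0.12  0.77 -0.7   1.9   0.71  0.75  0.54] F [-0.7 -0.   0.2] o 0.549 0.0
shift mm [-2.2  0.  55.6]
rotvec [ 0.0022 -0.0046  0.0005]
```

```bash
python3 -m inch '.1 -.0015 0 .015 0 -.004 0;.1 0 0 .015 0 0 0;.1 0 0 .015 0 0 0;.1 0 0 .01 0 0 0;.1 0 0 0 0 0 0;.1 0 0 0 0 0 0;-1 0 0 0 0 0 0;-1 0 0 0 0 0 0;-1 0 0 0 0 0 0;-1 0 0 0 0 0 0;-1 0 0 0 0 0 0;-1 0 0 0 0 0 0' 60 && python3 -c "from h import *;st()" && python3 -m inch '-1 0 0 .005 0 0 0;-1 0 0 .005 0 0 0;-1 0 0 .005 0 0 0;-1 0 0 .003 0 0 0;-1 0 0 0 0 0 0;-1 0 0 0 0 0 0' 60 && python3 -c "from h import *;st()"
```

```text
clock: 39.75
tool_pos: [0.5247, 0.1111, 0.1205]
eef_rot: [0.017, 1.0, 0.001, 0.003]
contact_force: [0.9, 1.7, 3.4]
opening: 0.131
finger_force: 60.0
39.75 [0.5247 0.1111 0.1205] yawy [0.033 0.999 0.002] z [ 0.006  0.002 -1.   ] q [ 0.07  0.84 -0.62  1.93  0.82  0.64  0.45] F [0.9 1.7 3.4] o 0.131 60.02875328063965
clock: 40.25
tool_pos: [0.5248, 0.1113, 0.1029]
eef_rot: [0.016, 1.0, 0.001, 0.003]
contact_force: [-3.0, -2.6, 11.3]
opening: 0.13
finger_force: 60.0
40.25 [0.5248 0.1113 0.1029] yawy [0.033 0.999 0.002] z [ 0.006  0.002 -1.   ] q [ 0.05  0.86 -0.59  1.94  0.85  0.6   0.42] F [-3.  -2.6 11.3] o 0.13 60.00662863254547
```

Moved 17.6 mm in at 11 N. A slight extra push, then the turn.

```bash
python3 -m inch '-1 0 0 .0008 0 0 .05;-1 0 -.00014 0 0 0 .1;-1 0 -.00014 0 0 0 .1;-1 0 -.00014 0 0 0 .1;-1 0 -.00014 0 0 0 .1;-1 0 -.00014 0 0 0 .1;-1 0 -.00014 0 0 0 .1;-1 0 -.00014 0 0 0 .1;-1 0 -.00014 0 0 0 .1;-1 0 -.00014 0 0 0 .1;-1 0 -.00014 0 0 0 .1;-1 0 -.00014 0 0 0 .1;-1 0 -.00014 0 0 0 .1;-1 0 -.00014 0 0 0 .1;-1 0 0 0 0 0 .04;-1 0 0 0 0 0 0;-1 0 0 0 0 0 0' 60 && python3 -c "from h import *;st()" && python3 -m inch '-1 0 0 -.003 0 0 0;-1 0 0 -.002 0 0 0;-1 0 0 0 0 0 0;.1 0 0 0 0 0 0;.1 0 0 0 0 0 0;.1 0 0 0 0 0 0;.1 0 0 0 0 0 0;.1 0 0 -.01 0 0 0;.1 0 0 -.03 0 0 0;.1 0 0 -.03 0 0 0;.1 0 0 -.03 0 0 0;.1 0 0 -.03 0 0 0;.1 0 0 -.03 0 0 0;.1 0 0 0 0 0 0;.1 0 0 0 0 0 0' 60
python3 - <<'E'
from h import *
st();P,p=cloud('wrist');save('pics/w12.png',p);wings(P,.1,.132)
P,p=cloud('top');np.save('pics/top9.npy',P);Q=cloud('top',np.load('pics/top0.npy'))[0];wings(P,.1,.14)
# door face in top view, bystanders unchanged?
d=abs(P[...,2]-Q[...,2])>.012
n,l,t,_=cv2.connectedComponentsWithStats(d.astype(np.uint8))
print([list(x) for x in t[1:] if x[4]>25])
E
```

```text
clock: 41.67
tool_pos: [0.524, 0.1103, 0.1025]
eef_rot: [0.653, 0.758, 0.003, 0.002]
contact_force: [-2.4, -1.5, 13.1]
opening: 0.129
finger_force: 60.1
41.67 [0.524  0.1103 0.1025] yawy [0.989 0.148 0.007] z [ 0.007  0.002 -1.   ] q [-0.15  0.81 -0.24  1.96  0.43  0.42 -0.56] F [-2.4 -1.5 13.1] o 0.129 60.053157806396484
clock: 42.92
tool_pos: [0.5236, 0.1103, 0.2685]
eef_rot: [0.653, 0.757, 0.005, 0.002]
contact_force: [-0.5, -0.8, -1.1]
opening: 0.552
finger_force: 0.0
42.92 [0.5236 0.1103 0.2685] yawy [0.989 0.147 0.01 ] z [ 0.009  0.004 -1.   ] q [-0.05  0.56 -0.39  1.82  0.28  0.81 -0.43] F [-0.5 -0.8 -1.1] o 0.552 0.0
wing world (array([420.3, 104.7]), array([12.5, 45.5]), 8.2) cab (array([ -52.4, -113. ]), array([12.5, 45.5]), 4.5) 0.1113
wing world (array([523.4, 111.4]), array([11.4, 45.8]), 8.4) cab (array([  50.9, -113.1]), array([11.4, 45.8]), 4.7) 0.1115
[[np.int32(126), np.int32(165), np.int32(141), np.int32(219), np.int32(14127)], [np.int32(347), np.int32(176), np.int32(60), np.int32(93), np.int32(2445)], [np.int32(360), np.int32(207), np.int32(9), np.int32(10), np.int32(27)], [np.int32(120), np.int32(208), np.int32(7), np.int32(6), np.int32(31)], [np.int32(260), np.int32(223), np.int32(16), np.int32(22), np.int32(229)], [np.int32(288), np.int32(233), np.int32(16), np.int32(23), np.int32(245)], [np.int32(122), np.int32(248), np.int32(7), np.int32(5), np.int32(27)], [np.int32(318), np.int32(269), np.int32(10), np.int32(11), np.int32(26)], [np.int32(494), np.int32(318), np.int32(7), np.int32(15), np.int32(27)], [np.int32(0), np.int32(335), np.int32(32), np.int32(38), np.int32(784)], [np.int32(448), np.int32(360), np.int32(12), np.int32(10), np.int32(27)]]
```

```bash
python3 -c "
from plant import r
print(r.finish_job())"
```

```text
the job is handed in; nothing more can be done
None
```

The job is handed in at about 43 s: both modules present are in nests 2 and 3, the door is hung and shut, and both fasteners are locked in at about 12.5 mm; the modules were last seen before the door closed.

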